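Hold the dryer lid at its balance point

TASK

The hinge spring of the parts dryer's lid is about to be adjusted. First pick the rubber grommet off the lid with a light grip, for it is soft, and lay it flat in the small-parts tray. Then take the lid by its bar and raise it a few degrees past the balance point, keeping it in hand so that the spring does not run it on to its open stop; ease it back and finish still holding the bar, with the lid still and a few degrees below the balance point, and leave everything else where it is.

Things in the scene. Friction and masses are not known exactly. Their poses are not given: they have to be found in the camera images.
- dryer: Bench parts dryer: a grey sheet-steel box 240 deep (x) x 300 wide (y) x 128 high, louvred sides, with a hinged lid. Origin: centre of its underside on the bench; its x axis points from its front (the robot's side) to its hinges, z up. It is fixed. The shut lid's flat top is 138 above the bench and reaches from x = -124 to +114.
- lid (a joint): Angle of the dryer's lid in rad: 0 shut, growing as it opens (front edge up and back), open stop at 1.35. The lid weighs 0.9 kg and torsion springs on its hinge carry most of that. Its balance point is at 0.80 rad (46 degrees): below that it falls shut when let go, above it the springs carry it on to the stop. Either way it takes less than 3 N at the bar.
- lid_hinge (a point): A point on the middle of the lid's hinge axis, which runs along the dryer's y axis: x = +128, z = +130 in the dryer's frame.
- lid_bar: The lid's handle: a round steel grip, 14 diameter, 96 long, along the dryer's y axis, on a rod between two posts 12 thick, 58 either side of its middle. Origin: middle of the grip, 215 in front of the hinge axis and 58 above it when shut (50 above the lid's flat top). The grip turns freely on its rod, so it can be pinched from above and the fingers need not tilt as the lid swings.
- grommet: Soft dark grey rubber grommet: a round ring 40 across and 20 high with a groove round its waist and a 18 bore, 30 g, lying flat on the lid's top behind the bar. Origin: centre of its underside. Pinched with more than about 40 N it is spoilt.
- tray: Small-parts tray: open, empty aluminium tray, 150 (x) x 120 (y) x 25 high outside, walls and floor 4 thick, fixed to the bench to one side of the dryer. Origin: centre of its underside.
- fixture: Steel twist-lock socket on a 100 square base with a stud standing in it, 117 high, fixed to the bench on the other side of the dryer. Not needed. Origin: centre of its underside.
- spacer: White nylon spacer ring, 32 across, 14 high, loose on the bench; leave it. Origin: centre of its underside.
- wedge_pin: Blued steel wedge pin, 64 long, 14 wide, loose on the bench; leave it. Origin: centre of its underside.
- shim: Rusty pad shim, a thin plate 75 x 45 with turned-up ends, loose on the bench; leave it. Origin: centre of its underside.
- bolt: Steel caliper bolt standing on its hexagon head, 45 high, loose on the bench; leave it. Origin: centre of its underside.
- spanner: Steel open-ended spanner, 160 long, lying on the bench between the robot and the dryer; leave it. Origin: centre of its underside.
Mind the look-alikes: they are no part of the job. Of the things that look like the tray, the larger one is meant. What is shaped like the grommet but pink is not meant.

How it is judged:
On the way, in this order (a step that is already met when the one before it is completed fails the run):
1. the grommet lies flat and let go in the tray while the lid is still shut (x of grommet in the frame of tray between -0.06 and 0.06 m and y of grommet in the frame of tray between -0.045 and 0.045 m and z of grommet in the frame of tray below 0.008 m and angle between grommet's own z axis and vertical below 0.2 rad and linear speed of grommet below 0.03 m/s and contact force between the fingers and grommet below 0.05 N and value of joint lid below 0.1 rad), for 0.2 s.
2. the lid, in hand by its bar, is at least 2 degrees past the balance point (value of joint lid above 0.835 rad and contact force between the fingers and lid_bar above 0.05 N), for 0.15 s.
At the end, for the whole second after the job is handed in: The fingers still hold the bar and keep the lid still between 0.58 and 0.77 rad, that is 2 to 12 degrees below its balance point (0.80 rad); the grommet lies flat and at rest on the floor of the tray (value of joint lid between 0.58 and 0.77 rad and velocity of joint lid between -0.05 and 0.05 rad/s and contact force between the fingers and lid_bar above 0.05 N and x of grommet in the frame of tray between -0.06 and 0.06 m and y of grommet in the frame of tray between -0.045 and 0.045 m and z of grommet in the frame of tray below 0.008 m and angle between grommet's own z axis and vertical below 0.2 rad and linear speed of grommet below 0.03 m/s); the arm keeps its last pose, push and grip.
It fails at once if the grommet is squeezed too hard (about 50 N on each of the two fingers, added up) (contact force between the fingers and grommet above 100 N).
It fails at once if the grommet is dropped (linear speed of grommet above 0.9 m/s and contact force between the fingers and grommet below 0.01 N).
It fails at once if the lid runs on towards its open stop (value of joint lid above 1.2 rad).
It fails at once if a thing that should be left alone is moved (distance of any of spacer, wedge_pin, shim, bolt, spanner from where it was at the start of the episode above 0.02 m).
It also fails if it takes over 54 s, if anything falls off the work surface, if the arm or the gripper's body presses on something with over 40 N, if the wrist force passes 120 N, or if a joint passes its speed limit or range.

ROBOT

A 6-joint arm with a two-finger parallel gripper is mounted at the origin on the work surface. World frame = base frame: x ahead of the robot, y to its left, z up, the work surface at z = 0. Lengths are in m, angles in rad, forces in N, time in s.
With the tool pointing down it reaches from about 0.425 to 0.925 m from the base axis. Payload 12.5 kg.
Tool frame: the origin (TCP) lies where the fingers leave the gripper's body, on its centre line; the fingertips stand 73 mm ahead of it and the grasp point (between the pads) lies 54 mm ahead of it (robot.hold_point_z is the distance from the TCP to the grasp point, in m); x points along the fingers, y is the direction in which the jaws open and shut, and the axes are right-handed (so a half turn about x gives the same grasp; the last joint's range is limited). The gripper opens to 85 mm and grips with 20 to 120 N. Pads are 22 mm wide; open, the fingers measure 114 mm over their backs; the gripper's body (76 mm by 85 mm) begins 54 mm behind the grasp point. The pads swing forward as they close: fully open they stand 13 mm farther back than shut.
Start: joints at [1.037, 0.491, 1.559, -0, 1.092, -0.106], TCP at [0.259, 0.569, 0.304] pointing down, gripper open.
Joint ranges: [-3.1, 3.1], [-0.84, 2.19], [0.05, 2.79], [-1.13, 4.28], [0.06, 2.93], [-2.69, 2.69]. Speed limits (rad/s): [2.22, 2.22, 2.79, 3.14, 3.14, 3.14].

INTERFACE

Orientations are given as a unit quaternion [x, y, z, w].
In Python, from workcell import robot gives the robot as it stands. The module is installed in compiled form; this text tells all that it offers.
- The arm moves only by the tool arm_command, never from a script. Its arguments are lists of equal length, an entry for each row: "xyz": the shift along the world's x, y, z in mm, a list of three; "delta_rot": the turn, a rotation vector about the world's x, y, z in rad, a list of three; "claw": the closure in counts, from 0 (fully open) to 255 (shut). In form: {"xyz": [[x, y, z], ...], "delta_rot": [[rx, ry, rz], ...], "claw": [claw, ...]}. A call has 1 to 12 rows; each row is the pose to reach, as a shift and turn from the pose commanded when the call began; what a row does not reach only later rows make up. A row lasts 1/12 s, in which the tool goes at most 41.7 mm and 7.16 degrees, less where a joint would pass 70% of its speed; a pose out of reach is approached as far as the arm can. A call with a gripper value outside its range is refused whole. The fingers move at their own pace and stop on an object; "grip_force" is the grip in N (left out, the last holds). Time passes only in rows, so rows that repeat a pose let the fingers close. It gives the time, the measured TCP pose, the force and the opening at its end, in the units of the state.
- robot.read_state(): the state, without advancing time (a new reading comes with each control period).
- robot.read_camera(name): name is "side" or "top" or "wrist"; returns (picture, depth): 480x640x3 uint8, red, green, blue; 480x640 float32, m along the optical axis (not along the pixel's ray), 0 where there is no reading.
- robot.camera_info(name): a dict with "mtx" (3x3 intrinsics, pixels), "xyz" and "attitude" of the camera in the world. Camera axes: x right, y down, z forward; pixel columns grow to the right and rows downward; lengths in m; the calibration is good to about 2 mm. The wrist camera is an equidistant fisheye: a pixel r from the principal point sees the ray r / f radians off the axis. A picture is of the moment at which its call begins: read the wrist's pose just before it. camera_info takes no time and is no camera call; for the wrist camera it gives the pose at the moment of the call.
- robot.close_job(): hands the job in, once; it reports no verdict.
The state is a dict: "clock": time; "qpos": joint angles; "joint_velocities": joint speeds; "joint_torque": joint torques, N m; "ee_pos": TCP position; "tcp_rot": TCP orientation; "contact_force": force on the tool from outside, world axes, zero at the start; "wrist_torque": the same for the moment, N m; "width": finger opening in m.
Only numpy, scipy, OpenCV 4.12 (cv2) and the standard library are available. Lean on these libraries where they do the work, as an engineer would, in place of code of your own. Each camera call takes 0.05 s, during which the arm holds its last target. There are 200 camera calls.

## Working session

There is one attempt and no reset: what is moved stays moved. The work goes in short steps, Python scripts to look and compute and a tool call to move; the robot and the scene stay as the last step left them, time stands still between calls to the robot, and variables do not carry over. Pictures are saved under pics/ and viewed, about 8 in all and at most 12, crops included, and the job is handed in when it is done.

Besides the shell and the picture viewer there is one more tool, called after "Call:" in YAML: its name, and indented under it one key for each argument. arm_command: Moves the arm, as the interface text tells. Its arguments: {"type":"object","properties":{"xyz":{"type":"array","items":{"type":"array","items":{"type":"number"}}},"delta_rot":{"type":"array","items":{"type":"array","items":{"type":"number"}}},"claw":{"type":"array","items":{"type":"number"}},"grip_force":{"type":"number"}},"required":["xyz","delta_rot","claw"]}

```bash
mkdir -p pics; cat > h.py <<'E'
import numpy as np, cv2
from scipy.spatial.transform import Rotation as R
from workcell import robot
def cam(n):
    i=robot.camera_info(n); p,d=robot.read_camera(n); return i,p,d
def pts(i,d):
    K=np.array(i['mtx']); v,u=np.mgrid[:d.shape[0],:d.shape[1]]
    P=np.stack([(u-K[0,2])/K[0,0]*d,(v-K[1,2])/K[1,1]*d,d],-1)
    return P@R.from_quat(i['attitude']).as_matrix().T+np.array(i['xyz'])
E
python3 - <<'E'
from h import *
print(robot.read_state(), robot.hold_point_z)
for n in ['top','side']:
    i,p,d=cam(n); print(n,i); cv2.imwrite(f'pics/{n}.png',p[...,::-1]); np.savez(f'{n}.npz',p=p,d=d,P=pts(i,d))
E
```

```text
{'clock': 0.0, 'qpos': array([ 1.03739890e+00,  4.91535698e-01,  1.55947420e+00, -1.60650293e-05,
        1.09163240e+00, -1.05624805e-01]), 'joint_velocities': array([ 0.0014293 , -0.0008663 , -0.00051908, -0.00035547,  0.0014643 ,
        0.00019239]), 'joint_torque': array([ 2.21702037e-03, -6.18456459e+01, -2.61600244e+01, -2.14867373e-05,
        3.99870696e-03, -1.76495064e-05]), 'ee_pos': array([0.2591996 , 0.56855836, 0.30333398]), 'tcp_rot': array([ 0.14973347,  0.69110646, -0.15044128,  0.6908829 ]), 'contact_force': array([ 0.42405195, -0.15800792, -0.41353671]), 'wrist_torque': array([-0.01688949, -0.02886231,  0.02964618]), 'width': 0.08506380036959095} 0.0539
top {'mtx': array([[525.49972512,   0.        , 324.7772943 ],
       [  0.        , 525.49972512, 247.22834159],
       [  0.        ,   0.        ,   1.        ]]), 'xyz': array([ 0.37732098, -0.00916465,  1.29694911]), 'attitude': array([ 0.71177514, -0.70071149,  0.03731232, -0.03142192])}
side {'mtx': array([[483.55107953,   0.        , 324.17662231],
       [  0.        , 483.55107953, 241.27968193],
       [  0.        ,   0.        ,   1.        ]]), 'xyz': array([0.41892267, 0.87325946, 1.00712415]), 'attitude': array([-0.03536128,  0.92097484, -0.38714243,  0.02599355])}
```

View pics/top.png

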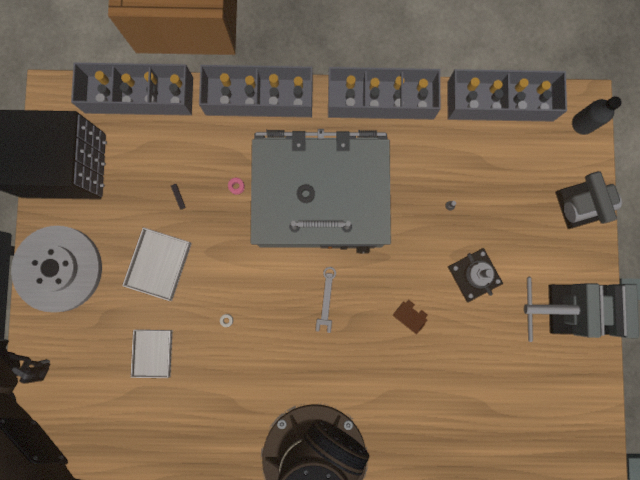

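View pics/side.png

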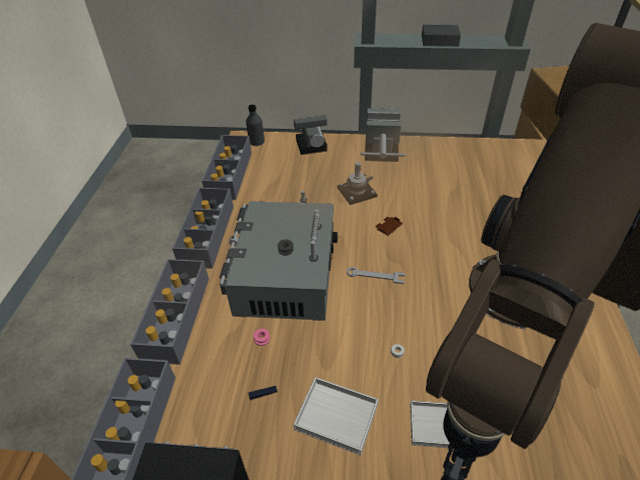

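The top view shows the grommet at (306,193), the bar from (295,225) to (348,224), the large tray at (157,264) and the small one at (152,354). In the side view the grommet is at (286,247), the bar runs (317,213)–(313,257), and the large tray is at (337,414).

```bash
python3 - <<'E'
from h import *
import itertools
T=np.load('top.npz'); S=np.load('side.npz')
def show(n,c): print(n,len(c),'med',np.median(c,0).round(4),'min',c.min(0).round(4),'max',c.max(0).round(4))
for nm,Z,box in [('top',T,None),('side',S,None)]:
    P=Z['P'].reshape(-1,3); ok=(Z['d'].ravel()>0)
    P=P[ok]; col=Z['p'].reshape(-1,3)[ok].astype(int)
    lid=P[(abs(P[:,0]-.55)<.2)&(abs(P[:,1])<.2)&(abs(P[:,2]-.138)<.006)]
    show(nm+' lid',lid); r=cv2.minAreaRect(lid[:,:2].astype(np.float32)); print(r, cv2.boxPoints(r).round(3).tolist())
    inl=(abs(P[:,0]-.52)<.12)&(abs(P[:,1]-.0)<.13)
    up=P[inl&(P[:,2]>.148)&(P[:,2]<.166)]
    z=up[up[:,0]>np.median(lid[:,0])-.035]; show(nm+' grom?',z)
    b=P[inl&(P[:,2]>.178)&(P[:,2]<.25)]; show(nm+' bar',b)
    if len(b)>5: r=cv2.minAreaRect(b[:,:2].astype(np.float32)); print(r)
    t=P[(abs(P[:,2]-.004)<.2)&(P[:,2]>.012)&(P[:,2]<.035)&(P[:,1]>.25)&(P[:,1]<.5)&(P[:,0]>.25)&(P[:,0]<.46)]
    show(nm+' tray',t); r=cv2.minAreaRect(t[:,:2].astype(np.float32)); print(r)
for n,u,v,Z in [('grT',306,193,T),('grTrim',298,193,T),('trayT',157,264,T),('trayS',337,414,S),('grS',286,247,S),('grSt',293,247,S),('barT',321,224,T),('barS',315,235,S)]:
    print(n,Z['P'][v-1:v+2,u-1:u+2].reshape(-1,3).round(4)[[1,4,7]].tolist())
big=lambda im,x,y,w,h,k: cv2.resize(im[y:y+h,x:x+w,::-1],None,fx=k,fy=k,interpolation=cv2.INTER_CUBIC)
cv2.imwrite('pics/crop.png',np.vstack([big(T['p'],240,165,160,90,4),big(S['p'],220,195,160,60,4)]))
E
```

```text
top lid 14197 med [ 0.6232 -0.007   0.1379] min [ 0.4972 -0.1631  0.132 ] max [0.75  0.152 0.144]
((0.6253302097320557, -0.0054374635219573975), (0.25234439969062805, 0.31253042817115784), 0.9029801487922668) [[0.4970000088214874, 0.14900000393390656], [0.5019999742507935, -0.164000004529953], [0.7540000081062317, -0.1599999964237213], [0.7490000128746033, 0.15299999713897705]]
top grom? 205 med [0.6078 0.0278 0.1576] min [0.5893 0.0078 0.1488] max [0.6283 0.0454 0.165 ]
top bar 357 med [ 0.5352 -0.0067  0.193 ] min [ 0.5279 -0.0704  0.178 ] max [0.5421 0.0569 0.2   ]
((0.5349436402320862, -0.006748571991920471), (0.013121590949594975, 0.12728595733642578), 0.8486822843551636)
top tray 422 med [0.388  0.392  0.0212] min [0.2502 0.3278 0.0121] max [0.4598 0.467  0.0325]
((0.35487380623817444, 0.3967510461807251), (0.2087070494890213, 0.13964027166366577), 0.495907187461853)
side lid 7827 med [0.6247 0.0239 0.1382] min [ 0.4953 -0.1649  0.132 ] max [0.75   0.1545 0.1439]
((0.6246142387390137, -0.005700200796127319), (0.2544897794723511, 0.31870850920677185), 0.8612560629844666) [[0.495
[... 625 characters left out ...]
49675941467), 83.34327697753906)
grT [[0.6144, 0.026, 0.1356], [0.6121, 0.026, 0.1357], [0.6091, 0.0258, 0.1394]]
grTrim [[0.6091, 0.0428, 0.1603], [0.6077, 0.043, 0.1564], [0.6044, 0.0427, 0.1615]]
trayT [[0.4581, 0.3934, 0.002], [0.4554, 0.392, 0.006], [0.453, 0.3924, 0.0045]]
trayS [[0.4536, 0.3823, 0.0022], [0.4534, 0.3849, 0.0029], [0.4532, 0.3877, 0.0039]]
grS [[0.6071, 0.0179, 0.1437], [0.6039, 0.0335, 0.156], [0.6034, 0.0372, 0.1562]]
grSt [[0.5908, 0.0095, 0.1364], [0.5893, 0.0182, 0.1416], [0.5883, 0.0242, 0.1441]]
barT [[0.5363, -0.0088, 0.1951], [0.5347, -0.0088, 0.1913], [0.5318, -0.0088, 0.1963]]
barS [[0.5314, 0.0192, 0.1915], [0.5306, 0.0258, 0.1944], [0.5305, 0.028, 0.1931]]
```

View pics/crop.png

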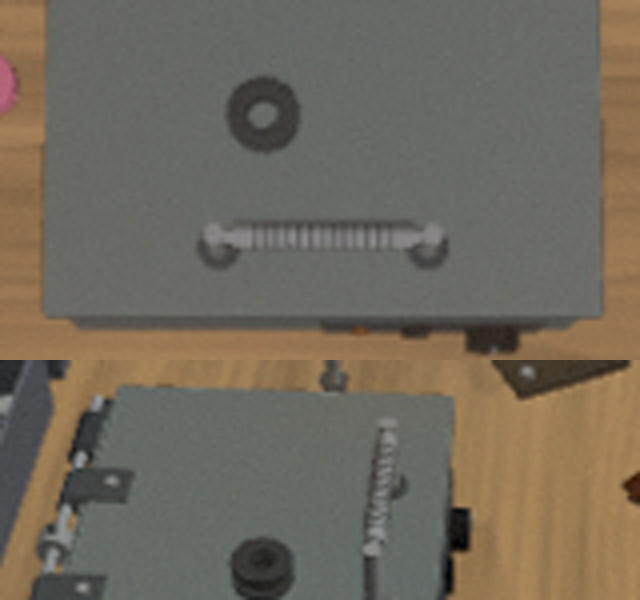

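The crop confirms the grommet ring (about 38 mm across) behind the bar. Both cameras agree to about 1 mm on grommet and bar. My tray box was cut off, so I'll redo it and check the tool's orientation.

```bash
python3 - <<'E'
from h import *
for nm in ['top','side']:
    Z=np.load(nm+'.npz'); P=Z['P'].reshape(-1,3)
    for lo,hi in [(-.01,.03),(.015,.035)]:
        t=P[(P[:,2]>lo)&(P[:,2]<hi)&(P[:,1]>.29)&(P[:,1]<.5)&(P[:,0]>.36)&(P[:,0]<.56)]
        if lo<0:
            c=Z['p'].reshape(-1,3)[(P[:,2]>lo)&(P[:,2]<hi)&(P[:,1]>.29)&(P[:,1]<.5)&(P[:,0]>.36)&(P[:,0]<.56)].astype(int)
            t=t[(c.max(1)-c.min(1)<25)&(c.mean(1)>90)]
        m=np.median(t,0); t=t[np.hypot(*(t-m)[:,:2].T)<.12]
        print(nm,len(t),m.round(4),cv2.minAreaRect(t[:,:2].astype(np.float32)))
    f=P[np.hypot(P[:,0]-m[0],P[:,1]-m[1])<.03]; print('floor z',np.median(f[:,2]))
m=R.from_quat(robot.read_state()['tcp_rot']).as_matrix(); print(m.round(3))
print('jaw yaw',np.arctan2(m[1,1],m[0,1]))
print(robot.camera_info('wrist'))
E
```

```text
top 3010 [0.4552 0.3931 0.0041] ((0.4560309052467346, 0.3897676467895508), (0.1220262423157692, 0.15062455832958221), 73.46286010742188)
top 501 [0.4537 0.3971 0.0236] ((0.45479467511177063, 0.39023661613464355), (0.12248577177524567, 0.1504361778497696), 73.2595443725586)
floor z 0.003690109830484456
side 3626 [0.4542 0.3886 0.0045] ((0.4563179016113281, 0.38487139344215393), (0.13060922920703888, 0.15747499465942383), 73.33843231201172)
side 755 [0.455  0.3959 0.0235] ((0.45440515875816345, 0.38969990611076355), (0.12346174567937851, 0.15108005702495575), 73.4169921875)
floor z 0.004199173633435027
[[-0.001  0.415  0.91 ]
 [-0.001  0.91  -0.415]
 [-1.    -0.001 -0.   ]]
jaw yaw 1.143005231576848
{'mtx': array([[371.64829954,   0.        , 315.41999411],
       [  0.        , 371.64829954, 239.63453913],
       [  0.        ,   0.        ,   1.        ]]), 'xyz': array([0.18093648, 0.60330521, 0.37330761]), 'attitude': array([0.82956765, 0.53322934, 0.08903028, 0.13984844])}
```

Call:
arm_command:
  xyz:
    - [8,-12,0]
    - [25,-38,0]
    - [44,-68,0]
    - [63,-98,0]
    - [82,-127,0]
    - [101,-157,0]
    - [120,-186,0]
    - [139,-215,0]
    - [158,-245,0]
    - [177,-274,0]
    - [196,-304,0]
    - [215,-333,0]
  delta_rot:
    - [0,0,0]
    - [0,0,0]
    - [0,0,0]
    - [0,0,0]
    - [0,0,0]
    - [0,0,0]
    - [0,0,0]
    - [0,0,0]
    - [0,0,0]
    - [0,0,0]
    - [0,0,0]
    - [0,0,0]
  claw: [0,0,0,0,0,0,0,0,0,0,0,0]
  grip_force: 20

```text
clock: 1.1
ee_pos: [0.4747, 0.2333, 0.3039]
tcp_rot: [0.15, 0.691, -0.15, 0.691]
contact_force: [0.0, 1.2, 0.2]
width: 0.0854
```

Call:
arm_command:
  xyz:
    - [19,-30,0]
    - [38,-59,0]
    - [57,-89,0]
    - [76,-118,0]
    - [95,-148,0]
    - [112,-175,0]
    - [124,-195,0]
    - [131,-205,0]
    - [134,-208,0]
    - [134,-208,0]
    - [134,-208,0]
  delta_rot:
    - [0,0,0]
    - [0,0,0]
    - [0,0,0]
    - [0,0,0]
    - [0,0,0]
    - [0,0,0]
    - [0,0,0]
    - [0,0,0]
    - [0,0,0]
    - [0,0,0]
    - [0,0,0]
  claw: [0,0,0,0,0,0,0,0,0,0,0]

```text
clock: 2.02
ee_pos: [0.6077, 0.0285, 0.3038]
tcp_rot: [0.15, 0.691, -0.15, 0.691]
contact_force: [-0.3, 0.0, 0.4]
width: 0.0853
```

```bash
python3 - <<'E'
from h import *
s=robot.read_state(); print(s['clock'],s['ee_pos'],s['contact_force'],s['width'])
i,p,d=cam('wrist'); cv2.imwrite('pics/w1.png',p[...,::-1])
Rm=R.from_quat(i['attitude']).as_matrix(); K=i['mtx']
def px(X):
    c=Rm.T@(np.array(X)-i['xyz']); th=np.arctan2(np.hypot(c[0],c[1]),c[2]); ph=np.arctan2(c[1],c[0]); return K[0,0]*th*np.cos(ph)+K[0,2],K[1,1]*th*np.sin(ph)+K[1,2]
print('pred grommet top',px([.608,.027,.158]),'bar',px([.5345,-.007,.195]), 'bar ends',px([.5345,.045,.195]),px([.5345,-.06,.195]))
E
```

```text
2.0167 [0.60768251 0.02848715 0.30380589] [-0.29294796  0.04808375  0.40385164] 0.08530033259520947
pred grommet top (np.float64(315.2036151988289), np.float64(257.6852068954687)) bar (np.float64(193.7088207236443), np.float64(187.24897938895018)) bar ends (np.float64(285.52299272311876), np.float64(141.4309745515907)) (np.float64(118.33140870072813), np.float64(229.36356877299042))
```

View pics/w1.png

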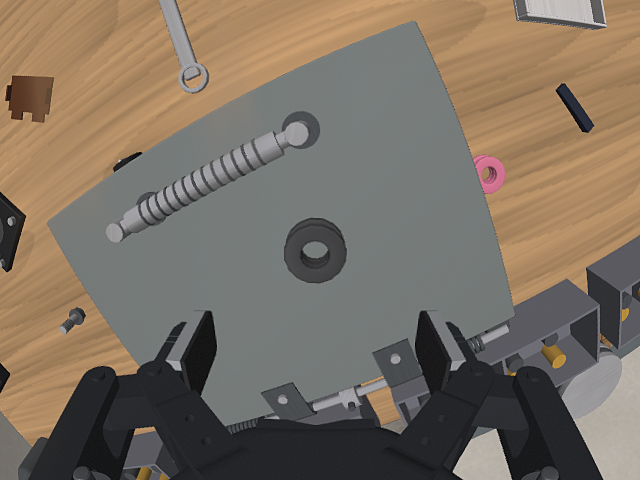

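The wrist view shows the grommet at about (315,249) against a predicted 258, and the bar at about (206,183), close to its prediction. I'll check the grommet with the wrist depth.

```bash
cat >> h.py <<'E'
def wpts(i,d):
    K=i['mtx']; v,u=np.mgrid[:480,:640]; a=(u-K[0,2])/K[0,0]; b=(v-K[1,2])/K[1,1]; th=np.hypot(a,b)+1e-9
    t=np.tan(th)/th; P=np.stack([a*t*d,b*t*d,d],-1)
    return P@R.from_quat(i['attitude']).as_matrix().T+i['xyz']
E
python3 - <<'E'
from h import *
i,p,d=cam('wrist'); P=wpts(i,d)
print('cam',i['xyz'],'d',d[249,290],P[200,400],P[249,290],P[249,340],P[225,315],P[275,315])
Q=P[190:300,260:370].reshape(-1,3); g=Q[(Q[:,2]>.152)&(Q[:,2]<.165)]
print(len(g),np.median(g,0),cv2.minEnclosingCircle(g[:,:2].astype(np.float32)),cv2.minAreaRect(g[:,:2].astype(np.float32)))
B=P[100:250,90:330].reshape(-1,3); b=B[(B[:,2]>.183)&(B[:,2]<.21)]
print(len(b),b.max(0),cv2.minAreaRect(b[:,:2].astype(np.float32)))
E
```

```text
cam [0.52931675 0.06335468 0.37390307] d 0.23088364 [0.60149491 0.09189475 0.1377807 ] [0.59638063 0.01534302 0.15759584] [0.60954149 0.04359496 0.15687242] [0.58900481 0.03580379 0.1563148 ] [0.61878614 0.0222273  0.15802497]
2363 [0.60534604 0.02785584 0.15763318] ((0.6063225865364075, 0.027481308206915855), 0.020065566524863243) ((0.6062977313995361, 0.027605097740888596), (0.038553010672330856, 0.038704320788383484), 66.37931060791016)
5586 [0.54188402 0.05688484 0.19681792] ((0.5341078639030457, -0.006986066699028015), (0.014993609860539436, 0.1277567595243454), 0.94819575548172)
```

Call:
arm_command:
  xyz:
    - [-1,-1,-10]
    - [-1,-1,-30]
    - [-1,-1,-50]
    - [-1,-1,-70]
    - [-1,-1,-84]
    - [-1,-1,-92]
    - [-1,-1,-94]
    - [-1,-1,-94]
  delta_rot:
    - [0,0,0]
    - [0,0,0]
    - [0,0,0]
    - [0,0,0]
    - [0,0,0]
    - [0,0,0]
    - [0,0,0]
    - [0,0,0]
  claw: [0,0,0,0,0,0,0,0]
  grip_force: 20

```text
clock: 2.78
ee_pos: [0.6071, 0.027, 0.2096]
tcp_rot: [0.15, 0.691, -0.15, 0.691]
contact_force: [0.7, -0.1, 1.0]
width: 0.0855
```

Call:
arm_command:
  xyz:
    - [0,0,0]
    - [0,0,0]
    - [0,0,0]
    - [0,0,0]
    - [0,0,0]
    - [0,0,0]
    - [0,0,0]
    - [0,0,0]
    - [0,0,0]
    - [0,0,0]
    - [0,0,0]
    - [0,0,0]
  delta_rot:
    - [0,0,0]
    - [0,0,0]
    - [0,0,0]
    - [0,0,0]
    - [0,0,0]
    - [0,0,0]
    - [0,0,0]
    - [0,0,0]
    - [0,0,0]
    - [0,0,0]
    - [0,0,0]
    - [0,0,0]
  claw: [30,60,90,110,125,135,145,155,165,175,175,175]

```text
clock: 3.78
ee_pos: [0.6073, 0.0267, 0.2101]
tcp_rot: [0.15, 0.691, -0.15, 0.691]
contact_force: [-1.9, -0.8, 5.5]
width: 0.0392
```

Call:
arm_command:
  xyz:
    - [0,0,3]
    - [0,0,10]
    - [0,0,20]
    - [0,0,35]
    - [0,0,50]
    - [0,0,65]
    - [0,0,80]
    - [0,0,90]
    - [0,0,95]
    - [0,0,95]
  delta_rot:
    - [0,0,0]
    - [0,0,0]
    - [0,0,0]
    - [0,0,0]
    - [0,0,0]
    - [0,0,0]
    - [0,0,0]
    - [0,0,0]
    - [0,0,0]
    - [0,0,0]
  claw: [175,175,175,175,175,175,175,175,175,175]

```text
clock: 4.62
ee_pos: [0.6074, 0.0267, 0.3062]
tcp_rot: [0.15, 0.69, -0.15, 0.692]
contact_force: [0.5, -0.5, -1.3]
width: 0.0393
```

```bash
python3 - <<'E'
from h import *
s=robot.read_state(); print(s['ee_pos'],s['width'],s['contact_force'])
i,p,d=cam('wrist'); cv2.imwrite('pics/w2.png',p[...,::-1])
E
```

```text
[0.60740023 0.02669306 0.30620737] 0.03934305714551599 [ 0.48506115 -0.52852729 -1.25295452]
```

View pics/w2.png

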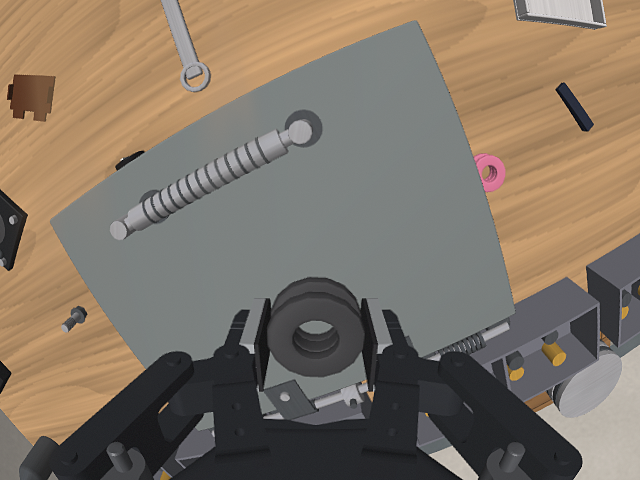

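The grommet is held level between the pads at (315,330), with the opening at 39 mm. Now I'll move to the tray.

Call:
arm_command:
  xyz:
    - [-3,7,0]
    - [-10,23,0]
    - [-20,48,0]
    - [-32,75,0]
    - [-44,104,0]
    - [-56,134,0]
    - [-68,162,0]
    - [-80,190,0]
    - [-92,218,0]
    - [-102,243,0]
    - [-110,262,0]
    - [-117,280,0]
  delta_rot:
    - [0,0,-0.03]
    - [0,0,-0.1]
    - [0,0,-0.2]
    - [0,0,-0.3]
    - [0,0,-0.4]
    - [0,0,-0.5]
    - [0,0,-0.6]
    - [0,0,-0.7]
    - [0,0,-0.8]
    - [0,0,-0.9]
    - [0,0,-1.0]
    - [0,0,-1.1]
  claw: [175,175,175,175,175,175,175,175,175,175,175,175]

```text
clock: 5.67
ee_pos: [0.4893, 0.308, 0.3039]
tcp_rot: [0.49, 0.51, -0.491, 0.509]
contact_force: [-0.2, -1.0, -0.9]
width: 0.0391
```

Call:
arm_command:
  xyz:
    - [-8,18,0]
    - [-15,36,0]
    - [-22,53,0]
    - [-28,67,0]
    - [-33,78,0]
    - [-36,83,-10]
    - [-36,83,-30]
    - [-36,83,-50]
    - [-36,83,-70]
    - [-36,83,-90]
    - [-36,83,-110]
    - [-36,83,-130]
  delta_rot:
    - [0,0,-0.1]
    - [0,0,-0.19]
    - [0,0,-0.26]
    - [0,0,-0.31]
    - [0,0,-0.33]
    - [0,0,-0.33]
    - [0,0,-0.33]
    - [0,0,-0.33]
    - [0,0,-0.33]
    - [0,0,-0.33]
    - [0,0,-0.33]
    - [0,0,-0.33]
  claw: [175,175,175,175,175,175,175,175,175,175,175,175]

```text
clock: 6.67
ee_pos: [0.4539, 0.389, 0.1726]
tcp_rot: [-0.566, -0.424, 0.567, -0.424]
contact_force: [0.7, -0.2, 0.2]
width: 0.0393
```

Call:
arm_command:
  xyz:
    - [0,0,-20]
    - [0,0,-40]
    - [0,0,-60]
    - [0,0,-75]
    - [0,0,-86]
    - [0,0,-92]
    - [0,0,-94]
    - [0,0,-95]
    - [0,0,-95]
    - [0,0,-95]
  delta_rot:
    - [0,0,0]
    - [0,0,0]
    - [0,0,0]
    - [0,0,0]
    - [0,0,0]
    - [0,0,0]
    - [0,0,0]
    - [0,0,0]
    - [0,0,0]
    - [0,0,0]
  claw: [175,175,175,175,175,175,175,175,175,175]

```text
clock: 7.5
ee_pos: [0.4545, 0.3898, 0.0806]
tcp_rot: [0.567, 0.423, -0.566, 0.423]
contact_force: [0.4, 0.4, -0.2]
width: 0.0393
```

Call:
arm_command:
  xyz:
    - [0,0,-1]
    - [0,0,-2]
    - [0,0,-3]
    - [0,0,-4]
    - [0,0,-4]
    - [0,0,-4]
  delta_rot:
    - [0,0,0]
    - [0,0,0]
    - [0,0,0]
    - [0,0,0]
    - [0,0,0]
    - [0,0,0]
  claw: [175,175,175,175,175,175]

```text
clock: 8.0
ee_pos: [0.4543, 0.3897, 0.0764]
tcp_rot: [0.567, 0.423, -0.566, 0.423]
contact_force: [-1.0, -0.8, 5.7]
width: 0.0393
```

Contact is felt at about 5.7 N, so I'll release by opening partway, then rise.

Call:
arm_command:
  xyz:
    - [0,0,0]
    - [0,0,0]
    - [0,0,0]
    - [0,0,0]
    - [0,0,0]
    - [0,0,0]
    - [0,0,0]
    - [0,0,0]
  delta_rot:
    - [0,0,0]
    - [0,0,0]
    - [0,0,0]
    - [0,0,0]
    - [0,0,0]
    - [0,0,0]
    - [0,0,0]
    - [0,0,0]
  claw: [150,130,110,90,80,75,75,75]

```text
clock: 8.67
ee_pos: [0.4543, 0.3897, 0.0759]
tcp_rot: [-0.566, -0.423, 0.566, -0.423]
contact_force: [0.5, 0.5, 0.2]
width: 0.0598
```

Call:
arm_command:
  xyz:
    - [0,0,4]
    - [0,0,15]
    - [0,0,35]
    - [0,0,60]
    - [0,0,90]
    - [0,0,120]
    - [0,0,150]
    - [0,0,180]
    - [0,0,205]
    - [0,0,220]
    - [0,0,224]
    - [0,0,224]
  delta_rot:
    - [0,0,0]
    - [0,0,0]
    - [0,0,0]
    - [0,0,0]
    - [0,0,0]
    - [0,0,0]
    - [0,0,0]
    - [0,0,0]
    - [0,0,0]
    - [0,0,0]
    - [0,0,0]
    - [0,0,0]
  claw: [75,75,75,75,75,75,75,75,75,75,75,75]

```text
clock: 9.67
ee_pos: [0.4542, 0.3897, 0.3015]
tcp_rot: [0.567, 0.423, -0.565, 0.423]
contact_force: [0.1, -0.4, -1.4]
width: 0.0602
```

```bash
python3 - <<'E'
from h import *
s=robot.read_state(); print(s['ee_pos'],s['width'],s['contact_force'])
i,p,d=cam('wrist'); cv2.imwrite('pics/w3.png',p[...,::-1]); P=wpts(i,d).reshape(-1,3)
q=P[(np.hypot(P[:,0]-.4547,P[:,1]-.39)<.05)&(P[:,2]>.017)&(P[:,2]<.06)]
print(len(q),np.median(q,0),q.max(0),cv2.minEnclosingCircle(q[:,:2].astype(np.float32)))
print('plane',np.linalg.lstsq(np.c_[q[:,:2]-q[:,:2].mean(0),np.ones(len(q))],q[:,2],rcond=None)[0])
E
```

```text
[0.45419443 0.38967714 0.30152572] 0.06023900659253348 [ 0.07085742 -0.43847735 -1.35995408]
1057 [0.45284224 0.38934699 0.02378411] [0.47262247 0.40896172 0.02613317] ((0.4528194069862366, 0.3891479969024658), 0.020160607993602753)
plane [-0.00082036  0.00046488  0.0236184 ]
```

View pics/w3.png

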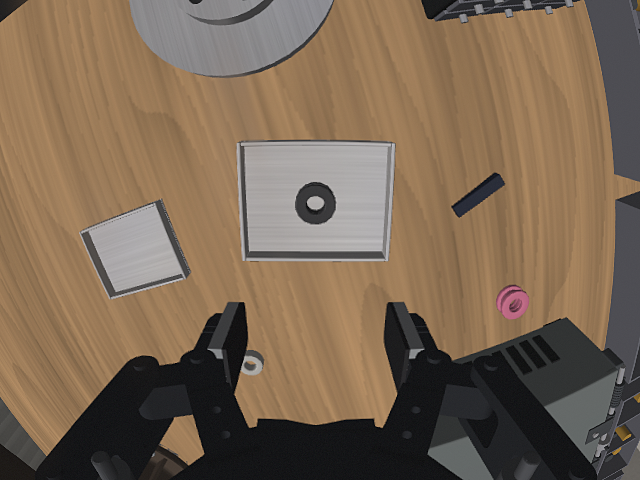

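The grommet lies flat at the tray centre, at (315,203); its top is at 23.6 mm and its tilt is negligible. Next is the bar.

Call:
arm_command:
  xyz:
    - [2,-8,0]
    - [6,-30,0]
    - [12,-60,0]
    - [19,-95,0]
    - [26,-130,0]
    - [33,-165,0]
    - [40,-200,0]
    - [47,-235,0]
    - [54,-270,0]
    - [61,-305,0]
    - [67,-335,0]
    - [72,-360,0]
  delta_rot:
    - [0,0,0.02]
    - [0,0,0.05]
    - [0,0,0.08]
    - [0,0,0.11]
    - [0,0,0.14]
    - [0,0,0.17]
    - [0,0,0.2]
    - [0,0,0.23]
    - [0,0,0.26]
    - [0,0,0.28]
    - [0,0,0.3]
    - [0,0,0.307]
  claw: [75,75,75,75,75,75,75,75,75,75,75,75]

```text
clock: 10.72
ee_pos: [0.5261, 0.0275, 0.2985]
tcp_rot: [0.494, 0.506, -0.496, 0.504]
contact_force: [0.3, 0.0, -0.5]
width: 0.0603
```

Call:
arm_command:
  xyz:
    - [5,-20,0]
    - [7,-32,0]
    - [8,-36,0]
    - [8,-37,0]
    - [8,-37,-5]
    - [8,-37,-15]
    - [8,-37,-28]
    - [8,-37,-41]
    - [8,-37,-51]
    - [8,-37,-57]
    - [8,-37,-59]
    - [8,-37,-59]
  delta_rot:
    - [0,0,0]
    - [0,0,0]
    - [0,0,0]
    - [0,0,0]
    - [0,0,0]
    - [0,0,0]
    - [0,0,0]
    - [0,0,0]
    - [0,0,0]
    - [0,0,0]
    - [0,0,0]
    - [0,0,0]
  claw: [75,75,75,75,75,75,75,75,75,75,75,75]

```text
clock: 11.72
ee_pos: [0.5342, -0.007, 0.2404]
tcp_rot: [0.495, 0.505, -0.495, 0.505]
contact_force: [0.6, 0.5, -0.4]
width: 0.0605
```

Call:
arm_command:
  xyz:
    - [0,0,0]
    - [0,0,0]
    - [0,0,0]
    - [0,0,0]
    - [0,0,0]
    - [0,0,0]
    - [0,0,0]
    - [0,0,0]
    - [0,0,0]
    - [0,0,0]
  delta_rot:
    - [0,0,0]
    - [0,0,0]
    - [0,0,0]
    - [0,0,0]
    - [0,0,0]
    - [0,0,0]
    - [0,0,0]
    - [0,0,0]
    - [0,0,0]
    - [0,0,0]
  claw: [110,140,170,190,205,220,240,255,255,255]
  grip_force: 40

```text
clock: 12.55
ee_pos: [0.5354, -0.0073, 0.2415]
tcp_rot: [0.496, 0.504, -0.494, 0.506]
contact_force: [5.9, 2.1, -0.3]
width: 0.0129
```

```bash
python3 - <<'E'
from h import *
s=robot.read_state(); print(s['clock'],s['ee_pos'],s['width'],s['contact_force'],s['wrist_torque'])
i,p,d=cam('wrist'); cv2.imwrite('pics/w4.png',p[...,::-1])
r0=np.array([-215,58.])
prev=None
for t in list(np.arange(0,.92,.04))+[.68,.87]:
    x=r0[0]*np.cos(t)+r0[1]*np.sin(t); z=-r0[0]*np.sin(t)+r0[1]*np.cos(t)
    print(round(t,2),round(x-r0[0]),round((x-r0[0])*.0157),round(z-r0[1]))
E
```

```text
12.55 [ 0.53536116 -0.00732755  0.24150032] 0.012911557323461595 [ 5.87316029  2.14428096 -0.27062926] [ 0.14153313 -0.84008582 -0.01812842]
0.0 0 0 0
0.04 2 0 9
0.08 5 0 17
0.12 8 0 25
0.16 12 0 34
0.2 16 0 42
0.24 20 0 49
0.28 24 0 57
0.32 29 0 65
0.36 34 1 72
0.4 40 1 79
0.44 45 1 86
0.48 51 1 93
0.52 57 1 99
0.56 64 1 105
0.6 70 1 111
0.64 77 1 117
0.68 84 1 122
0.72 92 1 127
0.76 99 2 132
0.8 107 2 137
0.84 115 2 141
0.88 123 2 145
0.68 84 1 122
0.87 121 2 144
```

View pics/w4.png

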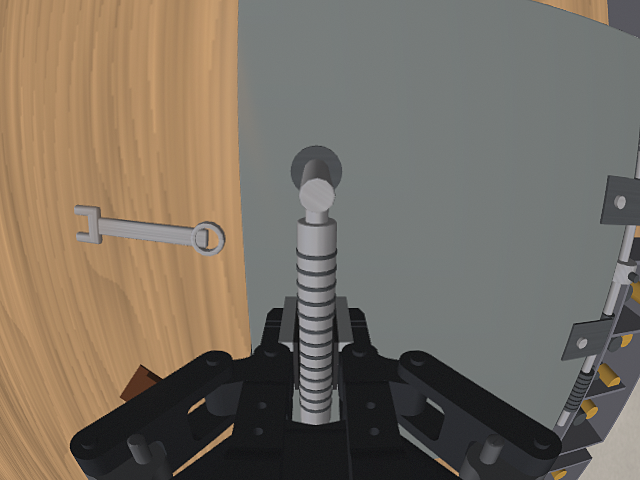

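The bar sits between the pads at (316,330). Raising the lid along the hinge arc.

Call:
arm_command:
  xyz:
    - [1,0,2]
    - [3,0,9]
    - [6,0,17]
    - [9,0,25]
    - [13,0,34]
    - [17,0,42]
    - [21,0,49]
    - [25,0,57]
    - [30,0,65]
    - [35,1,72]
    - [38,1,76]
    - [38,1,76]
  delta_rot:
    - [0,0,0]
    - [0,0,0]
    - [0,0,0]
    - [0,0,0]
    - [0,0,0]
    - [0,0,0]
    - [0,0,0]
    - [0,0,0]
    - [0,0,0]
    - [0,0,0]
    - [0,0,0]
    - [0,0,0]
  claw: [255,255,255,255,255,255,255,255,255,255,255,255]

```text
clock: 13.6
ee_pos: [0.5728, -0.0067, 0.3178]
tcp_rot: [0.495, 0.505, -0.495, 0.505]
contact_force: [1.2, -3.8, -2.4]
width: 0.0126
```

```bash
cat > lid.py <<'E'
from h import *
s=robot.read_state(); print(s['clock'],s['ee_pos'].round(4),s['width'],s['contact_force'].round(1),s['wrist_torque'].round(2))
e=s['ee_pos']; b=np.array([e[0]-.7495-.001,e[2]-.0535-.130]); print('theta from tcp',np.arctan2(58,-215)-np.arctan2(b[1],b[0]),'r',np.hypot(*b))
for n in ['top','side']:
    i,p,d=cam(n); P=pts(i,d).reshape(-1,3)
    q=P[(P[:,0]>.45)&(P[:,0]<.73)&(((P[:,1]>-.155)&(P[:,1]<-.07))|((P[:,1]>.06)&(P[:,1]<.14)))&(P[:,2]>.15)&(P[:,2]<.36)]
    if len(q)<50: print(n,'few',len(q)); continue
    # lid top plane: robust line fit in x-z
    l=cv2.fitLine(q[:,[0,2]].astype(np.float32),cv2.DIST_HUBER,0,.001,.001).ravel(); print(n,len(q),'lid angle',np.arctan2(-l[1]*np.sign(l[0]),abs(l[0])))
E
python3 lid.py
```

```text
13.6 [ 0.5728 -0.0067  0.3178] 0.012648367800278438 [ 1.2 -3.8 -2.4] [-0.61 -0.23 -0.06]
theta from tcp 0.38378840749311394 r 0.22274179754673495
top 4494 lid angle 0.3771844
side 2970 lid angle 0.37225994
```

Call:
arm_command:
  xyz:
    - [3,0,3]
    - [8,0,10]
    - [14,0,17]
    - [20,0,23]
    - [27,0,29]
    - [33,0,35]
    - [40,0,41]
    - [47,1,46]
    - [55,1,51]
    - [59,1,54]
    - [62,1,56]
    - [62,1,56]
  delta_rot:
    - [0,0,0]
    - [0,0,0]
    - [0,0,0]
    - [0,0,0]
    - [0,0,0]
    - [0,0,0]
    - [0,0,0]
    - [0,0,0]
    - [0,0,0]
    - [0,0,0]
    - [0,0,0]
    - [0,0,0]
  claw: [255,255,255,255,255,255,255,255,255,255,255,255]

```text
clock: 14.7
ee_pos: [0.635, -0.0057, 0.374]
tcp_rot: [0.495, 0.504, -0.495, 0.506]
contact_force: [-2.7, -6.3, 4.0]
width: 0.0125
```

Call:
arm_command:
  xyz:
    - [3,0,2]
    - [7,0,4]
    - [11,0,6]
    - [15,0,8]
    - [19,0,10]
    - [23,0,12]
    - [25,0,13]
    - [25,0,13]
    - [25,0,13]
    - [25,0,13]
  delta_rot:
    - [0,0,0]
    - [0,0,0]
    - [0,0,0]
    - [0,0,0]
    - [0,0,0]
    - [0,0,0]
    - [0,0,0]
    - [0,0,0]
    - [0,0,0]
    - [0,0,0]
  claw: [255,255,255,255,255,255,255,255,255,255]

```text
clock: 15.53
ee_pos: [0.6596, -0.0054, 0.3869]
tcp_rot: [0.495, 0.505, -0.495, 0.505]
contact_force: [-1.4, -3.8, 6.1]
width: 0.0127
```

```bash
python3 lid.py
```

```text
15.5333 [ 0.6596 -0.0054  0.3869] 0.01268025494223248 [-1.4 -3.8  6.1] [-0.64  0.31 -0.03]
theta from tcp 0.8868893540240059 r 0.22278406516548577
top 2925 lid angle 0.8644817
side 1769 lid angle 0.8760857
```

The lid is at about 0.87 to 0.88 rad, past balance and held. Easing back to about 0.68.

Call:
arm_command:
  xyz:
    - [-2,0,-1]
    - [-6,0,-3]
    - [-10,0,-5]
    - [-14,0,-7]
    - [-18,0,-9]
    - [-22,0,-12]
    - [-26,0,-15]
    - [-30,0,-17]
    - [-34,-1,-20]
    - [-37,-1,-22]
    - [-39,-1,-23]
    - [-39,-1,-23]
  delta_rot:
    - [0,0,0]
    - [0,0,0]
    - [0,0,0]
    - [0,0,0]
    - [0,0,0]
    - [0,0,0]
    - [0,0,0]
    - [0,0,0]
    - [0,0,0]
    - [0,0,0]
    - [0,0,0]
    - [0,0,0]
  claw: [255,255,255,255,255,255,255,255,255,255,255,255]

```text
clock: 16.63
ee_pos: [0.6197, -0.0061, 0.3637]
tcp_rot: [0.495, 0.505, -0.495, 0.505]
contact_force: [-5.8, -1.9, 6.8]
width: 0.0126
```

Call:
arm_command:
  xyz:
    - [0,0,0]
    - [0,0,0]
    - [0,0,0]
    - [0,0,0]
    - [0,0,0]
    - [0,0,0]
    - [0,0,0]
    - [0,0,0]
  delta_rot:
    - [0,0,0]
    - [0,0,0]
    - [0,0,0]
    - [0,0,0]
    - [0,0,0]
    - [0,0,0]
    - [0,0,0]
    - [0,0,0]
  claw: [255,255,255,255,255,255,255,255]

```text
clock: 17.3
ee_pos: [0.6201, -0.006, 0.3639]
tcp_rot: [0.495, 0.505, -0.495, 0.505]
contact_force: [-6.5, -1.6, 7.6]
width: 0.0124
```

```bash
python3 lid.py; python3 - <<'E'
from h import *
i,p,d=cam('side'); P=pts(i,d).reshape(-1,3)
q=P[(np.hypot(P[:,0]-.4547,P[:,1]-.39)<.05)&(P[:,2]>.015)&(P[:,2]<.06)]; print('grommet',len(q),np.median(q,0),q[:,2].max())
print(robot.read_state()['joint_velocities'].round(4)); cv2.imwrite('pics/end.png',p[...,::-1])
E
```

```text
17.3 [ 0.6201 -0.006   0.3639] 0.012409242416613946 [-6.5 -1.6  7.6] [-0.34  0.97 -0.04]
theta from tcp 0.6813125301500009 r 0.2226435725597898
top 3697 lid angle 0.66538817
side 2387 lid angle 0.6818603
grommet 229 [0.45365124 0.38874069 0.02375944] 0.029780602187373217
[-0.0013 -0.0005 -0.0015 -0.0008 -0.0006  0.    ]
```

View pics/end.png

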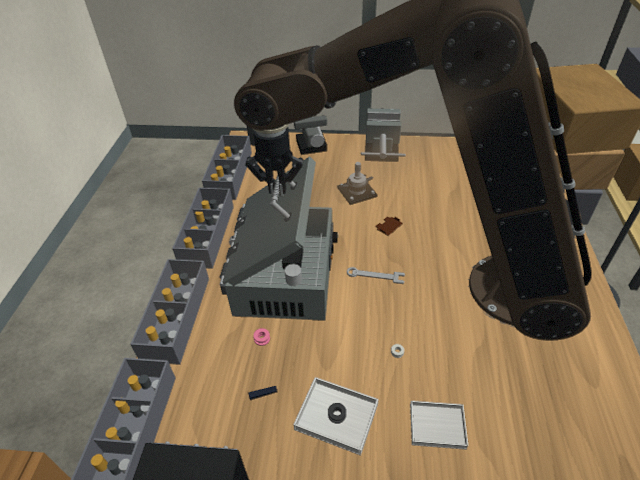

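The lid is half open with the bar in hand at about (275,185), and the grommet lies in the tray at (337,413). The loose parts are where they were, so I'm handing in.

```bash
python3 -c "
from workcell import robot
print(robot.close_job())"
```

```text
the job is handed in; nothing more can be done
None
```

The job is done and handed in at about 17.5 s; the interface reports no verdict.

- **Grommet:** I picked it off the lid with a 20 N grip and laid it flat in the larger tray, within about 2 mm of the centre. Its top measured 23.6 mm, which fits lying on the 4 mm floor, and its tilt was negligible. It was unchanged at the last check.
- **Lid:** I took the bar with a 40 N grip and raised the lid along its arc to about 0.87 rad, measured at 0.86–0.89, and held it there. I then eased it back.
- **Final state:** The lid is at about 0.68 rad (0.665 from the top camera, 0.682 from the side camera, 0.681 from the tool position). The joint speeds are near zero, and the fingers are closed on the bar at 12.4 mm with about 10 N at the wrist.
- **Disagreements:** The opening reads about 1.5 mm under the bar's nominal 14 mm. The angle readings differ by up to 0.02 rad, all well inside the 0.58–0.77 band.
- **Other things:** In the last side view the spacer, wedge pin, shim and spanner look unmoved. The arm hides the bolt there, so I did not check it again, but the arm did not go near it.

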